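# Rotate three optics modules between a pin station and their trays

### The job

The three optics modules stand in each other's places: fit the green filter-cube module on the two dowel pins of the aluminium station, fully home and flat, and put the red lens module flat in the red tray and the blue mirror module flat in the blue tray, parking one module on the empty rubber mat on the way if you like. Set them down gently without dropping or tipping them, and leave the tape roll and the tin of screws where they are.

Things in the scene. Friction and masses are not known exactly. Their poses are not given: they have to be found in the camera images.
- lens_module: Red module: red plate 60 (its x) x 90 (its y) x 8 mm, 11 mm through holes at y = -32 and +32 mm, the same after a half turn, 0.13-0.35 kg. Origin: centre of the plate's underside. In its middle a black round lens tube, 31 mm in diameter, top 38 mm above the origin; grip it from above across the plate's x. Starts on the pin station, belongs in the red tray.
- mirror_module: Blue module: blue plate 60 (its x) x 90 (its y) x 8 mm, 11 mm through holes at y = -32 and +32 mm, the same after a half turn, 0.13-0.35 kg. Origin: centre of the plate's underside. On it a black mirror mount, 50 mm wide (x = -25 to 25), y = -13 to 8 mm, knobs to y = 25, top 60 mm above the origin; grip it from above across x. Starts in the red tray, belongs in the blue tray.
- filter_module: Green module: green plate 60 (its x) x 90 (its y) x 8 mm, 11 mm through holes at y = -32 and +32 mm, the same after a half turn, 0.13-0.35 kg. Origin: centre of the plate's underside. In its middle a black filter cube, 34 mm wide, top 44 mm above the origin; grip it from above across the plate's x. Starts in the blue tray, belongs on the pin station.
- pin_station: Bare aluminium block 90 (its x) x 120 (its y) x 15 mm, fixed. On it two upright 8 mm steel dowel pins at y = -32 and +32 mm, 14 mm tall, upper 6 mm tapered; they enter the holes of a module's plate with 1.5 mm play all round. Fully home, the plate lies flat on the block, its origin 15 mm above the station's. Origin: centre of the block's underside, z up.
- red_tray: Red open tray, the place of the red lens module; outside 90 (its x) x 120 (its y) x 8 mm, walls and floor 4 mm: a module's plate lies flat in it, long side along the tray's y, with 11 mm to spare all round. Fixed. Origin: centre of its underside, z up.
- blue_tray: Blue open tray, the place of the blue mirror module; outside 90 (its x) x 120 (its y) x 8 mm, walls and floor 4 mm: a module's plate lies flat in it, long side along the tray's y, with 11 mm to spare all round. Fixed. Origin: centre of its underside, z up.
- parking_mat: Dark rubber mat with fine grey ribs, 90 (its x) x 120 (its y) x 4 mm, fixed, empty: the free spot for parking a module on the way. Origin: centre of its underside, z up.
- tape_roll: Bystander: green roll of tape lying flat, 82 mm in diameter, 25 mm high. Origin: centre of its underside. Leave it alone.
- screw_tin: Bystander: open round tin of screws, 64 mm in diameter, 21 mm high. Origin: centre of its underside. Leave it alone.
There are look-alikes about, which are no part of the job. What is meant by the filter_module is not yellow, and is the larger of those in its own colour.

How it is judged:
At the end, for the whole second after the job is handed in: Green module flat on the station, both pins in its holes (centre within 5 mm, height 3 mm, 0.1 rad); red module flat in the red tray and blue module flat in the blue tray (centres within 17 mm, on the floor, long sides parallel within 0.3 rad, either way round); all released and at rest (horizontal distance between filter_module and pin_station below 0.005 m and z of filter_module in the frame of pin_station between 0.012 and 0.0175 m and angle between the y axis of filter_module and the y axis of pin_station, either way round below 0.1 rad and angle between each of filter_module, lens_module, mirror_module's own z axis and vertical below 0.05 rad and horizontal distance between lens_module and red_tray below 0.017 m and z of lens_module in the frame of red_tray between 0.001 and 0.0075 m and angle between the y axis of lens_module and the y axis of red_tray, either way round below 0.3 rad and horizontal distance between mirror_module and blue_tray below 0.017 m and z of mirror_module in the frame of blue_tray between 0.001 and 0.0075 m and angle between the y axis of mirror_module and the y axis of blue_tray, either way round below 0.3 rad and linear speed of each of lens_module, mirror_module, filter_module below 0.02 m/s and angular speed of each of lens_module, mirror_module, filter_module below 0.15 rad/s and contact force between each of lens_module, mirror_module, filter_module and the fingers below 0.1 N); the robot touches nothing.
It fails at once if the tape roll was moved by more than 15 mm (distance of tape_roll from where it was at the start of the episode above 0.015 m).
It fails at once if the tin of screws was moved by more than 15 mm (distance of screw_tin from where it was at the start of the episode above 0.015 m).
It fails at once if a module was tipped by more than 40 degrees (angle between any of lens_module, mirror_module, filter_module's own z axis and vertical above 0.7 rad).
It fails at once if a module was dropped or thrown down (faster than 0.9 m/s within 50 mm of the bench) ((linear speed of lens_module above 0.9 m/s and height (world z) of lens_module below 0.05 m) or (linear speed of mirror_module above 0.9 m/s and height (world z) of mirror_module below 0.05 m) or (linear speed of filter_module above 0.9 m/s and height (world z) of filter_module below 0.05 m)).
It also fails if it takes over 104 s, if anything falls off the work surface, if the arm or the gripper's body presses on something with over 40 N, if the wrist force passes 120 N, or if a joint passes its speed limit or range.

### The arm

A 7-joint arm with a two-finger parallel gripper is mounted at the origin on the work surface; the furniture and walls round the work are solid. World frame = base frame: x ahead of the robot, y to its left, z up, the work surface at z = 0. Lengths are in m, angles in rad, forces in N, time in s.
With the tool pointing down it reaches from about 0.4 to 0.85 m from the base axis. Payload 10.4 kg.
Tool frame: the origin (TCP) lies between the finger pads; the fingertips stand 14 mm ahead of it and the grasp point (between the pads) lies 5 mm behind it (r.finger_overhang is the z of the fingertips in the tool frame, in m); z points along the fingers, y is the line along which they close (so a half turn about z gives the same grasp; the last joint's range is limited). The gripper opens to 87 mm and grips with 3 to 60 N. Pads are 19 mm wide; open, the fingers measure 117 mm over their backs; the gripper's body (75 mm by 190 mm) begins 51 mm behind the grasp point.
Start: joints at [-0.023, 0.332, -0.065, 1.46, 0.022, 1.35, -0.088], TCP at [0.625, 0, 0.237] pointing down, gripper open.
Joint ranges: [-2.6, 2.6], [-0.5, 2.12], [-1.47, 1.34], [0.16, 2.42], [-1.27, 4.41], [0.06, 2.06], [-2.6, 2.6]. Speed limits (rad/s): [2.22, 2.22, 2.79, 2.79, 3.14, 3.14, 3.14].

### API

Orientations are given as a unit quaternion [x, y, z, w].
In Python, from bench import r, optics gives the robot as it stands.
- The arm moves only by the shell command python3 -m pendant 'ROWS' [FORCE]. ROWS is JSON, a list of rows, each a list of 7 numbers: the closure, from -1 (fully open) to 1 (shut), then the shift along the tool's x, y, z scaled (see below), then the turn, a rotation vector about the tool's x, y, z scaled (see below). In form: [[grip, x, y, z, rx, ry, rz], ...]. A call has 1 to 8 rows; each row is the pose to reach, as a shift and turn from the pose commanded when the call began, along the tool's axes at that moment; what a row does not reach only later rows make up. The controller multiplies each number of a shift by 0.3 m and each number of a turn by 120 degrees. A row lasts 1/8 s, in which the tool goes at most 62.5 mm and 10.7 degrees, less where a joint would pass 70% of its speed; a pose out of reach is approached as far as the arm can. A call with a number of a shift or a turn outside -1 to 1 is refused whole. A call with a gripper value outside its range is refused whole. The fingers move at their own pace and stop on an object; FORCE is the grip in N (left out, the last holds). Time passes only in rows, so rows that repeat a pose let the fingers close. It gives the time, the measured TCP pose, the force, the opening and the grip force at its end, in the units of the state.
- r.read_state(): the state, without advancing time (a new reading comes with each control period).
- optics.camera(name): name is "scene" or "side" or "wrist"; returns a dict with "pixels" (480x640x3 uint8, red, green, blue), "vfov" (degrees; the focal length in pixels is half the picture's height over the tangent of half this angle, whatever the lens; pixels are square), "cx", "cy" (the principal point, pixels), "rvec" (rotation vector, rad) and "tvec" (3), from world to camera coordinates, as OpenCV has them. Camera axes: x right, y down, z forward; pixel columns grow to the right and rows downward; lengths in m; the calibration is good to about 2 mm. A picture is of the moment at which its call begins. There is no depth.
- r.close_job(): hands the job in; it is judged then, once.
The state is a dict: "time": time; "joint_positions": joint angles; "joint_vel": joint speeds; "joint_torque": joint torques, N m; "ee_pos": TCP position; "eef_rot": TCP orientation; "ft_force": force on the tool from outside, world axes, zero at the start; "torque": the same for the moment, N m; "width": finger opening in m; "grip_force": force on a finger pad.
Only numpy, scipy, OpenCV 4.12 (cv2) and the standard library are available. Lean on these libraries where they do the work, as an engineer would, in place of code of your own. Each camera call takes 0.05 s, during which the arm holds its last target. There are 200 camera calls.

## Working session

There is one attempt and no reset: what is moved stays moved. The work goes in short steps, Python scripts to look and compute and a shell command to move; the robot and the scene stay as the last step left them, time stands still between calls to the robot, and variables do not carry over. Pictures are saved under pics/ and viewed, at most 14 in all, crops included, and the job is handed in when it is done.

```bash
ls; mkdir -p pics
python3 - <<'E'
from bench import r, optics
import cv2,numpy as np
for n in ["scene","side","wrist"]:
    c=optics.camera(n); cv2.imwrite(f"pics/{n}0.png",c["pixels"][:,:,::-1])
    np.savez(f"pics/{n}0.npz",**c)
    print(n,c["vfov"],c["cx"],c["cy"],c["rvec"],c["tvec"],[k for k in c])
print(r.read_state())
E
```

```text
pics
scene 51.968452940694405 316.58506246467863 246.17866301641538 [ 1.98615253 -0.54200595  0.35309728] [-0.47889472  0.10201643  0.77514616] ['pixels', 'vfov', 'cx', 'cy', 'rvec', 'tvec']
side 46.58138389928385 317.1581104383431 231.1058570869973 [ 0.09139155 -2.61769795  1.71803401] [0.47339539 0.12000862 0.92770486] ['pixels', 'vfov', 'cx', 'cy', 'rvec', 'tvec']
wrist 70.50216544901123 325.64934807626827 242.15342469019947 [-2.82949547e+00 -3.99227682e-04  3.09032871e-04] [-0.62531588 -0.0375935   0.39099737] ['pixels', 'vfov', 'cx', 'cy', 'rvec', 'tvec']
{'time': 0.15, 'joint_positions': array([-0.02262663,  0.33272092, -0.06468678,  1.4607271 ,  0.02156573,
        1.34989606, -0.0884945 ]), 'joint_vel': array([ 0.00036471, -0.00284066,  0.00047187, -0.00248005,  0.00087452,
       -0.00073886,  0.00118925]), 'joint_torque': array([ 1.82067095e-03, -6.23630190e+01,  2.54254905e-02, -3.90143681e+01,
       -6.11935230e-02,  3.71907104e-02, -1.53469024e-06]), 'ee_pos': array([6.24730774e-01, 2.08731456e-05, 2.35950433e-01]), 'eef_rot': array([ 7.07096584e-01,  7.07116781e-01, -3.79619817e-04, -3.68562707e-04]), 'ft_force': array([ 0.61711044,  0.0387523 , -0.993364  ]), 'torque': array([0.05857486, 0.00045141, 0.00151029]), 'grip_force': 0.0, 'width': 0.08704893874270371}
```

View pics/scene0.png

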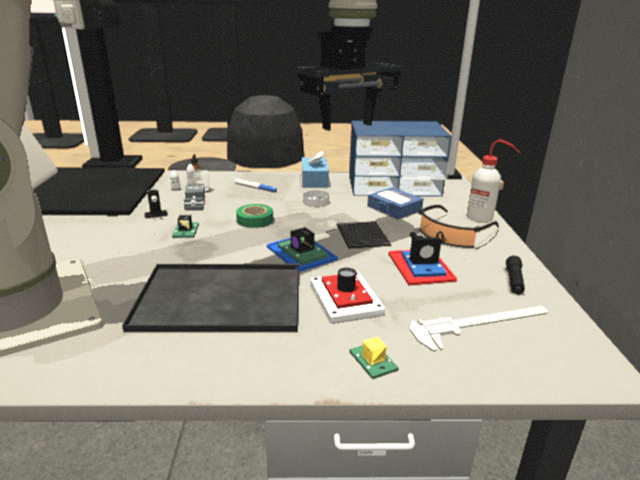

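View pics/side0.png

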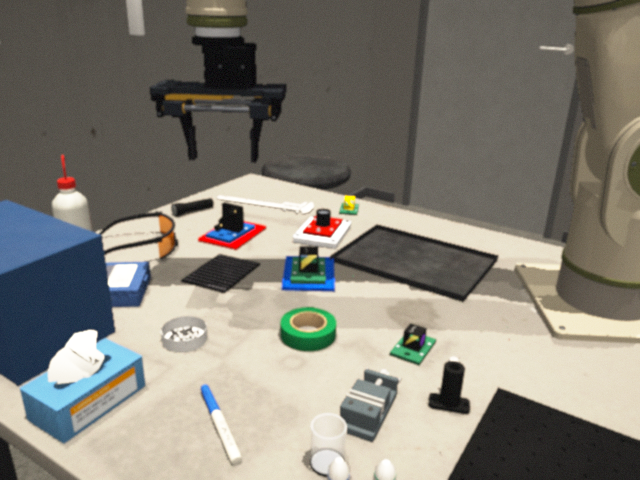

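View pics/wrist0.png

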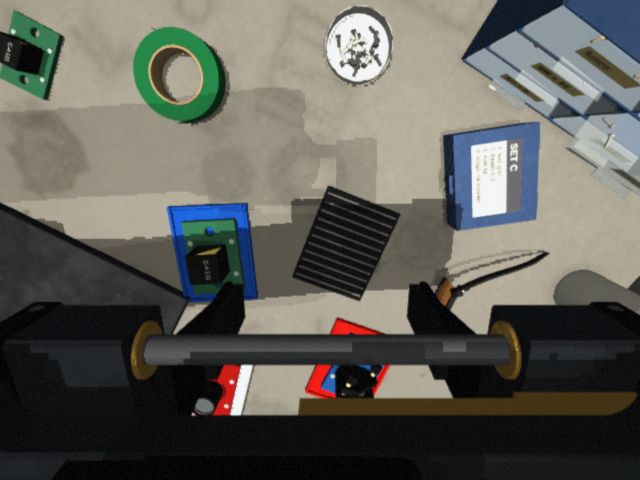

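The scene shows the red module on the white station (347,295), the blue one in the red tray (422,265), the green in the blue tray (302,250), the empty mat (363,235), the tape (255,215) and the tin (316,199). The side view agrees; the wrist view shows the blue tray at (212,252), the mat at (347,243), and the station and red tray half hidden. The small green modules are the look-alikes.

```bash
cat > h.py <<'E'
import numpy as np, cv2
from bench import r, optics
def shot(n,tag):
    c=optics.camera(n); cv2.imwrite(f"pics/{tag}.png",c["pixels"][:,:,::-1]); np.savez(f"pics/{tag}.npz",**c); return c
def load(tag): return {k:v for k,v in np.load(f"pics/{tag}.npz").items()}
def ray(c,uv):
    R=cv2.Rodrigues(c["rvec"])[0]; C=-R.T@c["tvec"]; f=240/np.tan(np.radians(c["vfov"])/2)
    uv=np.atleast_2d(uv).astype(float)
    d=np.c_[(uv[:,0]-c["cx"])/f,(uv[:,1]-c["cy"])/f,np.ones(len(uv))]
    return C,d@R
def onplane(c,uv,z):
    C,d=ray(c,uv); return C+d*((z-C[2])/d[:,2])[:,None]
def meet(*pairs):
    A=np.zeros((3,3));b=np.zeros(3);L=[]
    for c,uv in pairs:
        C,d=ray(c,uv); d=d[0]/np.linalg.norm(d[0]); P=np.eye(3)-np.outer(d,d); A+=P;b+=P@C;L.append((P,C))
    X=np.linalg.solve(A,b); return X,[round(1e3*np.linalg.norm(P@(X-C)),1) for P,C in L]
E
python3 - <<'E'
from h import *
s=load("scene0");w=load("wrist0")
print("camC",ray(w,(0,0))[0], "scene C",ray(s,(0,0))[0],"fwd",ray(w,(w["cx"],w["cy"]))[1])
for n,uv in dict(station=(347,297),red=(422,267),mat=(363,235),blue=(301,250),tape=(255,216),tin=(316,200),yel=(373,360),tray=(217,297),bluebox=(395,205),gog=(450,235)).items(): print(n,onplane(s,uv,.008).round(3))
for n,uv in dict(mat=(347,243),blue=(212,252),tape=(180,75),tin=(358,45)).items(): print(n,onplane(w,uv,.008).round(3))
E
```

```text
camC [0.62539386 0.08443157 0.38349184] scene C [ 0.07185053 -0.79624233  0.4488148 ] fwd [[-1.69836627e-04 -3.07055166e-01 -9.51691702e-01]]
station [[ 0.474 -0.238  0.008]]
red [[ 0.651 -0.223  0.008]]
mat [[ 0.636 -0.059  0.008]]
blue [[ 0.491 -0.055  0.008]]
tape [[0.482 0.14  0.008]]
tin [[0.652 0.158 0.008]]
yel [[ 0.416 -0.387  0.008]]
tray [[ 0.289 -0.133  0.008]]
bluebox [[0.801 0.039 0.008]]
gog [[ 0.795 -0.148  0.008]]
mat [[ 0.65  -0.038  0.008]]
blue [[ 0.492 -0.049  0.008]]
tape [[0.479 0.139 0.008]]
tin [[0.657 0.166 0.008]]
```

```bash
python3 -m pendant '[[-1,-0.533,-0.217,-0.28,0,0,0],[-1,-0.533,-0.217,-0.28,0,0,0],[-1,-0.533,-0.217,-0.28,0,0,0],[-1,-0.533,-0.217,-0.28,0,0,0],[-1,-0.533,-0.217,-0.28,0,0,0],[-1,-0.533,-0.217,-0.28,0,0,0]]'; python3 -c "
from h import *
c=shot('wrist','w1');print(c['rvec'],ray(c,(0,0))[0])"
```

```text
time: 0.9
ee_pos: [0.5602, -0.1581, 0.3195]
eef_rot: [0.706, 0.708, -0.0, -0.001]
ft_force: [-0.3, 0.5, 0.0]
width: 0.0869
grip_force: 0.0
[-2.83048796e+00 -4.04362104e-03 -4.63968965e-05] [ 0.56074412 -0.07373152  0.46722887]
```

View pics/w1.png

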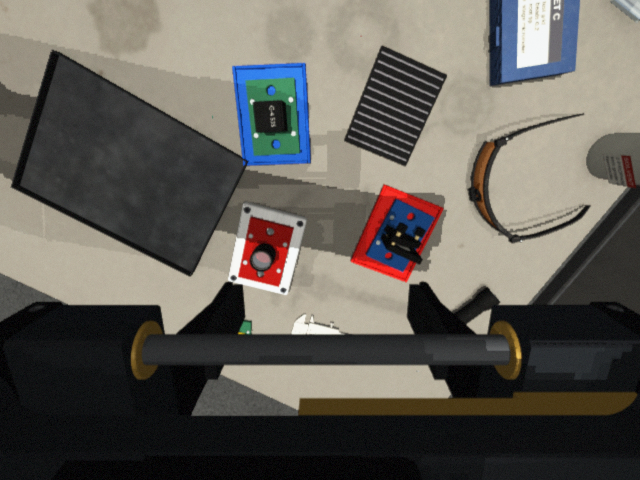

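```bash
python3 -m pendant '[[-1,-0.2,0.2,0,0,0,0],[-1,-0.2,0.2,0,0,0,0],[-1,-0.2,0.2,0,0,0,0],[-1,-0.2,0.2,0,0,0,0]]'; python3 -c "
from h import *
c=shot('wrist','w2');print(c['rvec'],ray(c,(0,0))[0])"
```

```text
time: 1.45
ee_pos: [0.6199, -0.2184, 0.3202]
eef_rot: [0.707, 0.708, 0.0, -0.0]
ft_force: [-0.9, -0.4, 0.4]
width: 0.087
grip_force: 0.0
[-2.83035874e+00 -2.56897062e-03 -1.09371581e-03] [ 0.62042829 -0.13408508  0.4679193 ]
```

View pics/w2.png

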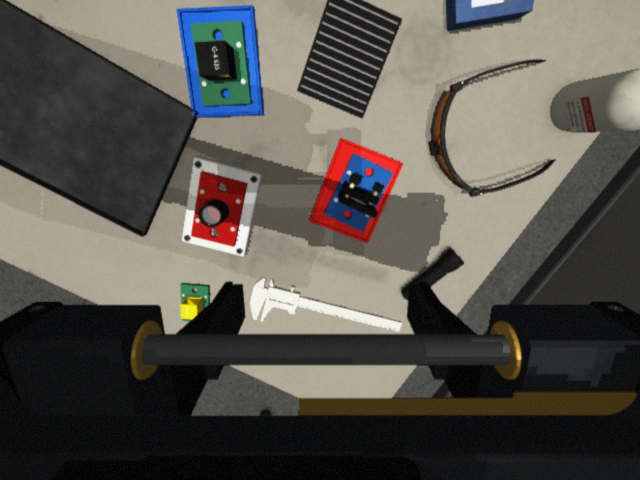

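Both views show everything: blue tray with green module (w1 272,113; w2 220,62), mat (395,105; 350,58), station with red module (267,248; 219,207), red tray with blue module (398,232; 356,190). Now measure outlines by colour.

```bash
cat >> h.py <<'E'
def mask(c,col,box):
    hsv=cv2.cvtColor(c["pixels"],cv2.COLOR_RGB2HSV); H,S,V=[hsv[:,:,i].astype(int) for i in range(3)]
    m={"red":((H<8)|(H>172))&(S>130)&(V>70),"green":(H>45)&(H<90)&(S>80)&(V>40),"blue":(H>95)&(H<130)&(S>110)&(V>50),
       "white":(S<25)&(V>190),"dark":(V<75)}[col].astype(np.uint8)*255
    b=np.zeros_like(m);x0,y0,x1,y1=box;b[y0:y1,x0:x1]=1;m=m*b
    n,l,st,_=cv2.connectedComponentsWithStats(m)
    return l==1+np.argmax(st[1:,4])
def rect(c,m,z):
    ct=max(cv2.findContours(m.astype(np.uint8),0,cv2.CHAIN_APPROX_NONE)[0],key=cv2.contourArea)
    P=onplane(c,cv2.convexHull(ct)[:,0],z)[:,:2]
    (ce,wh,a)=cv2.minAreaRect((P*1000).astype(np.float32))
    cor=cv2.boxPoints((ce,wh,a))/1000
    cor=cor[np.argsort(np.arctan2(*(cor-cor.mean(0)).T))]
    e=cor-np.roll(cor,1,0); l=np.linalg.norm(e,axis=1); k=e[np.argmax(l)]
    return np.array(ce)/1000,sorted(np.round(wh,1)),np.degrees(np.arctan2(k[1],k[0]))%180,cor
def pix(c,X):
    f=240/np.tan(np.radians(c["vfov"])/2)
    return cv2.projectPoints(np.array(X,float).reshape(-1,3),c["rvec"],c["tvec"],np.array([[f,0,c["cx"]],[0,f,c["cy"]],[0,0,1]]),None)[0][:,0]
E
python3 - <<'E'
from h import *
w1=load("w1");w2=load("w2")
J=[("redtray","red",.008,(340,175,455,290),(300,130,412,250)),("bluetray","blue",.008,(225,55,320,172),(170,0,270,125)),
("lensplate","red",.023,(230,195,310,298),(180,150,262,260)),("mirrorplate","blue",.012,(340,175,455,290),(300,130,412,250)),
("filterplate","green",.012,(225,55,320,172),(170,0,270,125)),("station","white",.015,(225,195,310,300),(175,150,262,262)),("mat","dark",.004,(340,40,450,170),(290,0,405,122))]
for n,col,z,b1,b2 in J:
    R=[]
    for c,b in((w1,b1),(w2,b2)):
        ce,wh,a,cor=rect(c,mask(c,col,b),z); R.append(cor); print(n,ce.round(4),wh,round(a,1))
    # heights: triangulate corners
    h=[]
    for p,q in zip(*R):
        if 1:
            X,e=meet((w1,pix(w1,[*p,z])[0]),(w2,pix(w2,[*q,z])[0])); h.append(round(X[2]*1e3,1))
    print("   heights",h)
E
```

```text
redtray [ 0.6592 -0.2107] [np.float64(91.2), np.float64(120.0)] 68.9
redtray [ 0.6597 -0.2113] [np.float64(90.1), np.float64(120.3)] 68.9
   heights [np.float64(0.8), np.float64(0.9), np.float64(6.2), np.float64(6.3)]
bluetray [ 0.4932 -0.0536] [np.float64(89.8), np.float64(119.0)] 92.5
bluetray [ 0.4937 -0.0542] [np.float64(90.6), np.float64(119.5)] 92.4
   heights [np.float64(4.4), np.float64(6.3), np.float64(3.1), np.float64(1.3)]
lensplate [ 0.4767 -0.2315] [np.float64(59.0), np.float64(90.5)] 75.0
lensplate [ 0.4771 -0.232 ] [np.float64(59.8), np.float64(89.6)] 75.1
   heights [np.float64(22.7), np.float64(20.5), np.float64(17.2), np.float64(19.3)]
mirrorplate [ 0.6639 -0.2108] [np.float64(60.0), np.float64(88.8)] 65.0
mirrorplate [ 0.6641 -0.2115] [np.float64(59.2), np.float64(88.4)] 64.8
   heights [np.float64(7.7), np.float64(6.0), np.float64(9.6), np.float64(11.5)]
filterplate [ 0.4945 -0.0555] [np.float64(59.4), np.float64(88.9)] 93.1
filterplate [ 0.4949 -0.0558] [np.float64(60.1), np.float64(89.5)] 93.2
   heights [np.float64(8.6), np.float64(11.5), np.float64(9.5), np.float64(6.7)]
station [ 0.4703 -0.2537] [np.float64(76.0), np.float64(88.8)] 165.5
station [ 0.4674 -0.2663] [np.float64(48.1), np.float64(88.3)] 164.9
   heights [np.float64(17.4), np.float64(-38.0), np.float64(-24.0), np.float64(17.0)]
mat [ 0.647  -0.0438] [np.float64(88.8), np.float64(118.8)] 68.6
mat [ 0.6474 -0.0441] [np.float64(89.2), np.float64(118.7)] 68.7
   heights [np.float64(2.4), np.float64(2.5), np.float64(0.3), np.float64(0.2)]
```

```bash
python3 -m pendant '[[-1,-0.045,-0.477,0.6,0,0,0.125],[-1,-0.045,-0.477,0.6,0,0,0.125],[-1,-0.045,-0.477,0.6,0,0,0.125],[-1,-0.045,-0.477,0.6,0,0,0.125],[-1,-0.045,-0.477,0.6,0,0,0.125],[-1,-0.045,-0.477,0.6,0,0,0.125],[-1,-0.045,-0.477,0.6,0,0,0.125]]' 15
python3 - <<'E'
from h import *
c=shot('wrist','w3');shot('side','s3')
from scipy.spatial.transform import Rotation as R
s=r.read_state();print(s["ee_pos"],R.from_quat(s["eef_rot"]).as_matrix()[:,:2].T.round(3))
# mirror direction: dark blob in w1
w1=load("w1"); m=mask(w1,"dark",(340,175,455,290)); print(rect(w1,m,.064)[:3], onplane(w1,np.argwhere(m)[:,::-1],.05).mean(0))
a=np.radians(65);u=np.array([np.cos(a),np.sin(a)])
for tag,b in(("w1",(340,175,455,290)),("w2",(300,130,412,250))):
    c=load(tag);P=onplane(c,np.argwhere(mask(c,"dark",b))[:,::-1],.064)[:,:2]-[.664,-.211]
    v=np.array([-u[1],u[0]]); print(tag,"along y",np.percentile(P@u,[0,5,50,95,100]).round(3),"across",np.percentile(P@v,[0,5,50,95,100]).round(3))
E
```

```text
time: 2.38
ee_pos: [0.4784, -0.2331, 0.142]
eef_rot: [0.793, 0.609, 0.001, 0.001]
ft_force: [-0.2, -0.1, 0.3]
width: 0.087
grip_force: 0.0
[ 0.47791012 -0.23323222  0.14143381] [[ 0.258  0.966 -0.   ]
 [ 0.966 -0.258  0.002]]
(array([ 0.65932294, -0.19967566]), [np.float64(44.6), np.float64(63.9)], np.float32(157.67134)) [ 0.65968721 -0.20576002  0.05      ]
w1 along y [-0.013 -0.011  0.005  0.025  0.031] across [-0.024 -0.014  0.011  0.037  0.041]
w2 along y [-0.014 -0.012  0.002  0.023  0.027] across [-0.024 -0.017  0.006  0.028  0.035]
```

Run:
```python
from h import *
a=load("w3")["pixels"][:,:,::-1]; b=cv2.resize(load("w1")["pixels"][175:290,340:455,::-1],None,fx=4,fy=4,interpolation=2)
o=np.zeros((480,800,3),np.uint8);o[:460,:460]=b;o[:255,460:800]=cv2.resize(a,(340,255));cv2.imwrite("pics/v3.png",o)
```

```text
(no output)
```

View pics/v3.png

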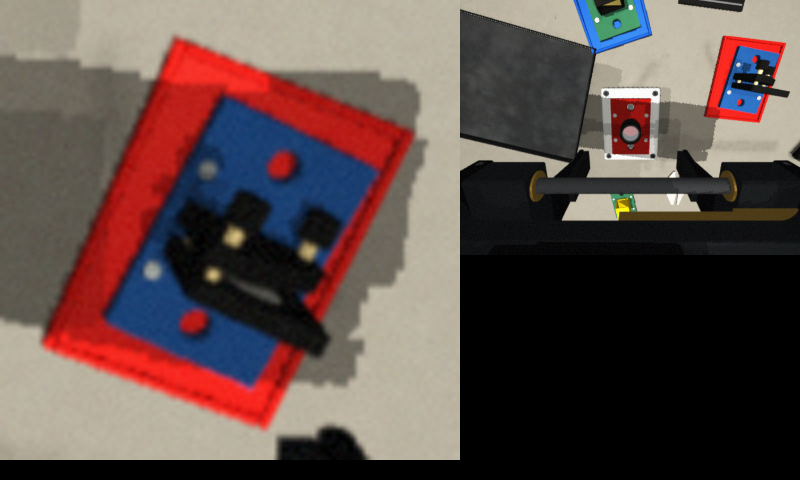

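The crop shows the mirror's two knobs on the upper right side (plate +y at 65°); the wrist view has the red module square under the gripper at full-size (338,245).

```bash
python3 - <<'E'
from h import *
c=load("w3");print(rect(c,mask(c,"red",(260,160,390,310)),.023)[:3])
E
python3 -m pendant '[[-1,0,0,0.17,0,0,0],[-1,0,0,0.34,0,0,0],[-1,0,0,0.34,0,0,0],[-0.2,0,0,0.34,0,0,0],[0.5,0,0,0.34,0,0,0],[1,0,0,0.34,0,0,0],[1,0,0,0.34,0,0,0],[1,0,0,0.34,0,0,0]]' 15
```

```text
(array([ 0.47618054, -0.23158736]), [np.float64(59.3), np.float64(89.5)], np.float32(74.96593))
time: 3.48
ee_pos: [0.4769, -0.2334, 0.0388]
eef_rot: [0.793, 0.609, 0.0, 0.0]
ft_force: [0.1, -0.0, -0.4]
width: 0.0448
grip_force: 0.0
```

```bash
python3 -m pendant '[[1,0,0,0,0,0,0],[1,0,0,0,0,0,0],[1,0,0,0,0,0,0],[1,0,0,0,0,0,0],[1,0,0,-0.1,0,0,0],[1,0,0,-0.25,0,0,0],[1,0,0,-0.4,0,0,0],[1,0,0,-0.4,0,0,0]]' 20
python3 - <<'E'
from h import *
c=shot('wrist','w4');s=r.read_state();print(s["ee_pos"],s["width"],s["grip_force"],s["ft_force"])
E
```

```text
time: 4.47
ee_pos: [0.4789, -0.2342, 0.1619]
eef_rot: [0.793, 0.609, 0.002, 0.003]
ft_force: [-0.4, -0.2, -3.5]
width: 0.0297
grip_force: 20.0
[ 0.47768307 -0.2336587   0.15960048] 0.02992590850326961 19.995589947357075 [ 0.28359847  0.32588365 -2.89944436]
```

View pics/w4.png

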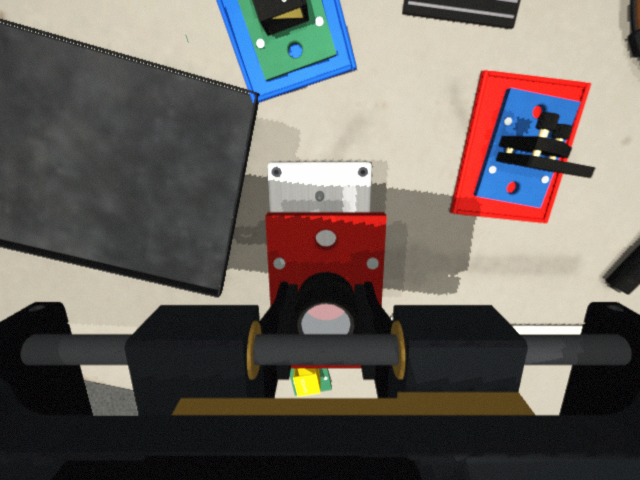

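The red module is held level, plate hole at (326,239), the freed pin visible at (320,196).

```bash
python3 -m pendant '[[1,0.15,0.08,0,0,0,0.02],[1,0.3,0.152,0,0,0,0.05],[1,0.45,0.23,0,0,0,0.05],[1,0.6,0.31,0,0,0,0.05],[1,0.757,0.382,0,0,0,0.05],[1,0.757,0.382,0.15,0,0,0.05],[1,0.757,0.382,0.3,0,0,0.05],[1,0.757,0.382,0.3,0,0,0.05]]'
python3 - <<'E'
from h import *
s=r.read_state();print(s["ee_pos"],s["ft_force"])
shot("scene","s5")
E
```

```text
time: 5.52
ee_pos: [0.6425, -0.0435, 0.063]
eef_rot: [0.824, 0.567, -0.004, -0.003]
ft_force: [0.2, 0.4, -2.0]
width: 0.0298
grip_force: 20.0
[ 0.6425283  -0.04351791  0.06303318] [ 0.24968885  0.44080285 -2.01596656]
```

```bash
python3 -m pendant '[[1,0,0,0.03,0,0,0],[1,0,0,0.06,0,0,0],[1,0,0,0.085,0,0,0],[1,0,0,0.1,0,0,0],[1,0,0,0.1,0,0,0]]';python3 -m pendant '[[1,0,0,0.008,0,0,0],[1,0,0,0.016,0,0,0],[1,0,0,0.016,0,0,0]]'
```

```text
time: 6.2
ee_pos: [0.6461, -0.0437, 0.0383]
eef_rot: [0.824, 0.566, -0.0, -0.0]
ft_force: [0.3, 0.3, -1.5]
width: 0.0296
grip_force: 20.0
time: 6.58
ee_pos: [0.6462, -0.0437, 0.0336]
eef_rot: [0.824, 0.566, -0.0, -0.0]
ft_force: [0.9, 0.8, -2.4]
width: 0.0297
grip_force: 20.0
```

```bash
python3 -m pendant '[[1,0,0,0.008,0,0,0],[1,0,0,0.016,0,0,0],[1,0,0,0.02,0,0,0],[1,0,0,0.02,0,0,0]]'
```

```text
time: 7.08
ee_pos: [0.6463, -0.0437, 0.0278]
eef_rot: [0.824, 0.566, 0.0, 0.0]
ft_force: [0.5, -0.0, -2.3]
width: 0.0294
grip_force: 20.0
```

```bash
python3 -m pendant '[[1,0,0,0.003,0,0,0],[1,0,0,0.007,0,0,0],[1,0,0,0.007,0,0,0]]'
```

```text
time: 7.45
ee_pos: [0.6465, -0.0437, 0.0275]
eef_rot: [0.824, 0.566, 0.0, 0.0]
ft_force: [-7.4, 0.3, 14.9]
width: 0.0297
grip_force: 20.0
```

```bash
python3 -m pendant '[[0.4,0,0,-0.007,0,0,0],[-1,0,0,-0.007,0,0,0],[-1,0,0,-0.007,0,0,0],[-1,0,0,-0.007,0,0,0],[-1,0,0,-0.007,0,0,0],[-1,0,0,-0.1,0,0,0],[-1,0,0,-0.25,0,0,0],[-1,0,0,-0.45,0,0,0]]'
python3 - <<'E'
from h import *
s=r.read_state();print(s["ee_pos"],s["width"])
x=np.array([.359,.933]);y=np.array([.933,-.359]);d=np.array([.457,-.311])-[.6465,-.0437]; print(d@x/.3,d@y/.3)
E
```

```text
time: 8.45
ee_pos: [0.6454, -0.0436, 0.1608]
eef_rot: [0.824, 0.566, -0.001, -0.001]
ft_force: [1.2, -0.2, -0.1]
width: 0.0853
grip_force: 0.0
[ 0.64535442 -0.04364986  0.16079072] 0.08531754722659865
-1.0580713333333334 -0.2694759999999998
```

```bash
python3 -m pendant '[[-1,-0.98,-0.27,0,0,0,-0.05],[-1,-0.98,-0.27,0,0,0,-0.05],[-1,-0.98,-0.27,0,0,0,-0.05],[-1,-0.98,-0.27,0,0,0,-0.05],[-1,-0.98,-0.27,0,0,0,-0.05],[-1,-0.98,-0.27,0,0,0,-0.05],[-1,-0.98,-0.27,0,0,0,-0.05],[-1,-0.98,-0.27,0,0,0,-0.05]]';  python3 -m pendant '[[-1,0,0,0,0,0,0],[-1,0,0,0,0,0,0]]'; python3 -c "
from h import *
c=shot('wrist','w6');cv2.imwrite('pics/w6.png',c['pixels'][:,:,::-1])"
python3 -m pendant '[[-1,0.15,0.05,0,0,0,0],[-1,0.15,0.05,0,0,0,0],[-1,0.15,0.05,0,0,0,0],[-1,0.15,0.05,0,0,0,0]]'
python3 - <<'E'
from h import *
c=shot('wrist','w7')
o=np.hstack([load("w6")["pixels"][:330,160:540],c["pixels"][:330,160:540]]);cv2.imwrite("pics/v7.png",o[:,:,::-1])
E
```

```text
time: 9.45
ee_pos: [0.4663, -0.2877, 0.1606]
eef_rot: [0.793, 0.61, 0.0, -0.0]
ft_force: [-1.7, 0.3, -0.7]
width: 0.0874
grip_force: 0.0
time: 9.7
ee_pos: [0.4657, -0.2886, 0.1606]
eef_rot: [0.793, 0.609, 0.0, -0.0]
ft_force: [-0.6, -0.3, 0.3]
width: 0.0875
grip_force: 0.0
time: 10.25
ee_pos: [0.4909, -0.2505, 0.1607]
eef_rot: [0.794, 0.608, -0.0, 0.0]
ft_force: [-0.3, -0.7, 0.5]
width: 0.0868
grip_force: 0.0
```

View pics/v7.png

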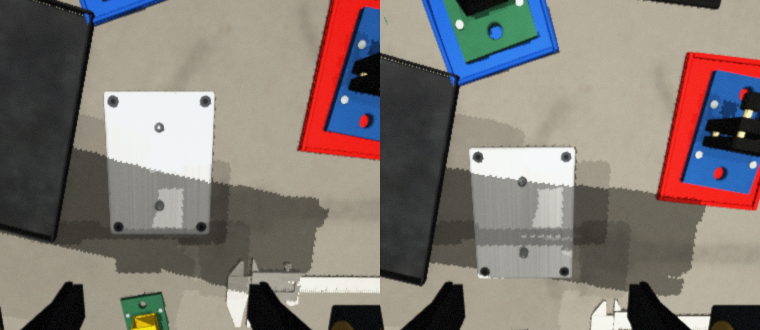

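Crops show the bare station: corner screws (w6 full frame 273,101 / 365,101 / 278,227 / 361,227), pins about (319,127) and (319,205); in w7 pins about (302,182),(303,252).

```bash
cat >> h.py <<'E'
def spot(c,uv,h=9):
    g=cv2.cvtColor(c["pixels"],cv2.COLOR_RGB2GRAY).astype(float);u,v=map(int,uv)
    p=g[v-h:v+h+1,u-h:u+h+1]; w=np.clip(np.median(p)-15-p,0,60); yy,xx=np.mgrid[v-h:v+h+1,u-h:u+h+1]
    return np.array([(xx*w).sum(),(yy*w).sum()])/w.sum()
E
python3 - <<'E'
from h import *
A=load("w6");B=load("w7")
sc=[((273,101),(258,157)),((365,101),(346,157)),((278,227),(265,271)),((361,227),(344,271))]
X=[]
for c,k in((A,0),(B,1)):
    p=np.array([spot(c,s[k],7) for s in sc]); W=onplane(c,p,.015); X.append(p)
    ya=(W[0]+W[1]-W[2]-W[3])[:2]; xa=(W[1]+W[3]-W[0]-W[2])[:2]
    print("centre",W.mean(0).round(4),"yaw",np.degrees(np.arctan2(ya[1],ya[0])),np.degrees(np.arctan2(xa[1],xa[0])),np.linalg.norm(ya)/2,np.linalg.norm(xa)/2)
print("screw z",[meet((A,a),(B,b))[0].round(4).tolist() for a,b in zip(*X)])
pp=[]
for a,b in(((319,127),(302,182)),((319,205),(303,252))):
    a=spot(A,a,7);b=spot(B,b,7); print("pin",a,b,meet((A,a),(B,b)), onplane(A,a,.029).round(4),onplane(B,b,.029).round(4))
    pp.append((onplane(A,a,.029)+onplane(B,b,.029))/2)
print(np.mean(pp,0))
# top and pin zoom
z=np.hstack([cv2.resize(c["pixels"][v-20:v+20,u-20:u+20],None,fx=5,fy=5,interpolation=0) for c,u,v in((A,319,127),(A,319,205),(B,302,182),(B,303,252))]);cv2.imwrite("pics/z7.png",z[:,:,::-1])
c=B;ce=rect(c,mask(c,"green",(250,0,360,75)),.012);print(ce[:3])
E
```

```text
centre [ 0.4759 -0.2327  0.015 ] yaw 75.05290889389762 -14.908660933133232 0.10425420024938596 0.0740302776149584
centre [ 0.4759 -0.2325  0.015 ] yaw 75.01627448734784 -15.277189405171162 0.10405151698760366 0.07396426801514881
screw z [[0.4536, -0.1728, 0.0145], [0.5251, -0.1918, 0.0145], [0.4255, -0.2745, 0.0103], [0.4982, -0.2922, 0.0165]]
pin [318.87018607 127.26460407] [302.1920587  182.38454899] (array([ 0.48448056, -0.20188699,  0.02384517]), [np.float64(0.3), np.float64(0.3)]) [[ 0.4843 -0.2018  0.029 ]] [[ 0.4852 -0.2014  0.029 ]]
pin [318.62269248 205.143629  ] [303.37476946 251.6337145 ] (array([ 0.46690103, -0.26418914,  0.0138346 ]), [np.float64(0.1), np.float64(0.1)]) [[ 0.4679 -0.2612  0.029 ]] [[ 0.4694 -0.2593  0.029 ]]
[[ 0.47670886 -0.23094933  0.029     ]]
(array([ 0.49743033, -0.08641234]), [np.float64(29.5), np.float64(55.3)], np.float32(3.0402374))
```

View pics/z7.png

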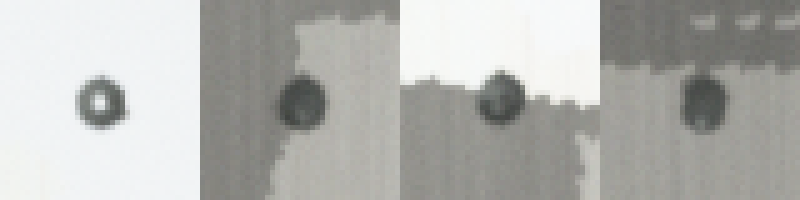

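The zooms show the pins as upright dark discs, the first ringed, no lean. Station centre (0.4759,-0.2326), yaw 75.0°. Going for the green module.

```bash
python3 -m pendant '[[-1,0.628,-0.154,0,0,0,-0.151],[-1,0.628,-0.154,0,0,0,-0.151],[-1,0.628,-0.154,0,0,0,-0.151],[-1,0.628,-0.154,0.1,0,0,-0.151],[-1,0.628,-0.154,0.2,0,0,-0.151],[-1,0.628,-0.154,0.2,0,0,-0.151]]';python3 - <<'E'
from h import *
c=shot('wrist','w8');cv2.imwrite('pics/w8.png',c['pixels'][:,:,::-1])
s=r.read_state();print(s["ee_pos"],s["eef_rot"]); print(rect(c,mask(c,"green",(220,60,450,300)),.012)[:3])
E
```

```text
time: 11.05
ee_pos: [0.494, -0.0561, 0.099]
eef_rot: [0.688, 0.726, -0.001, -0.001]
ft_force: [-0.6, -0.5, 0.8]
width: 0.0868
grip_force: 0.0
[ 0.49511494 -0.05619996  0.10058216] [ 6.87936098e-01  7.25770927e-01 -4.94314617e-04 -4.93167043e-04]
(array([ 0.49378287, -0.05133436]), [np.float64(59.3), np.float64(83.8)], np.float32(93.11962))
```

```bash
python3 -m pendant '[[-1,0,0,0.12,0,0,0],[-1,0,0,0.232,0,0,0],[-1,0,0,0.232,0,0,0],[1,0,0,0.232,0,0,0],[1,0,0,0.232,0,0,0],[1,0,0,0.232,0,0,0],[1,0,0,0.232,0,0,0],[1,0,0,0.232,0,0,0]]' 20;python3 -m pendant '[[1,0,0,0,0,0,0],[1,0,0,0,0,0,0],[1,0,0,0,0,0,0]]'
```

```text
time: 12.1
ee_pos: [0.4956, -0.0556, 0.0312]
eef_rot: [0.688, 0.726, 0.0, 0.0]
ft_force: [0.1, 0.0, -1.2]
width: 0.0449
grip_force: 0.0
time: 12.48
ee_pos: [0.4954, -0.0556, 0.031]
eef_rot: [0.688, 0.726, -0.0, -0.0]
ft_force: [-2.3, -0.6, 2.9]
width: 0.0327
grip_force: 19.9
```

```bash
python3 -m pendant '[[1,0,0,-0.1,0,0,0],[1,0,0,-0.25,0,0,0],[1,-0.1,-0.015,-0.4,0,0,0.05],[1,-0.25,-0.04,-0.433,0,0,0.1],[1,-0.4,-0.06,-0.433,0,0,0.151],[1,-0.591,-0.091,-0.433,0,0,0.151],[1,-0.591,-0.091,-0.433,0,0,0.151],[1,-0.591,-0.091,-0.433,0,0,0.151]]';python3 -m pendant '[[1,0,0,0,0,0,0],[1,0,0,0,0,0,0],[1,0,0,0,0,0,0]]';python3 - <<'E'
from h import *
c=shot('wrist','w9')
s=r.read_state();print(s["time"],s["ee_pos"],s["eef_rot"])
E
```

```text
time: 13.48
ee_pos: [0.4779, -0.2336, 0.1605]
eef_rot: [0.793, 0.609, 0.0, -0.0]
ft_force: [0.4, 1.0, -2.2]
width: 0.0328
grip_force: 19.9
time: 13.85
ee_pos: [0.4781, -0.2336, 0.161]
eef_rot: [0.793, 0.609, 0.0, 0.0]
ft_force: [-0.2, -0.2, -2.7]
width: 0.0327
grip_force: 19.9
13.9 [ 0.47812206 -0.23371277  0.16099323] [7.93135759e-01 6.09044874e-01 8.77824522e-05 2.54144213e-05]
```

View pics/w9.png

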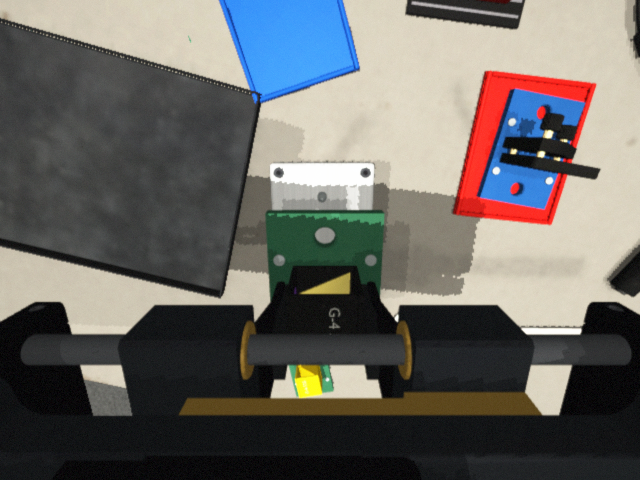

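The green plate is held level: front edge corners about (267,211) and (383,211), hole (325,236), station pin behind at (322,197).

Run:
```python
from h import *
c=load("w9"); zt=.161-.027+.008
m=mask(c,"green",(255,195,395,300)); ys,xs=np.nonzero(m)
# left/right/front edges by line fits, pixel
rows=range(222,262); L=np.array([(xs[ys==v].min()-.5,v) for v in rows]);Rr=np.array([(xs[ys==v].max()+.5,v) for v in rows])
F=np.array([(u,ys[xs==u].min()-.5) for u in range(275,376)])
yaw=np.radians(75.03);y=np.array([np.cos(yaw),np.sin(yaw)]);x=np.array([y[1],-y[0]])
C=np.array([.4759,-.2326])
for n,P in(("L",L),("R",Rr),("F",F)):
    W=onplane(c,P,zt)[:,:2]-C; 
    d=W[-1]-W[0]; print(n,"x",np.median(W@x).round(4),"y",np.median(W@y).round(4),"ang",np.degrees(np.arctan2(*np.polyfit(W@y,W@x,1)[:1],1)) if n!="F" else np.degrees(np.arctan(np.polyfit(W@x,W@y,1)[0])))
g=c["pixels"][222:250,308:342].astype(int); sel=(g[:,:,1]-g[:,:,0]<25)
k=cv2.connectedComponentsWithStats(sel.astype(np.uint8)); i=1+np.argmax(k[2][1:,4]);ct=k[3][i]+[308,222];print("hole",k[2][i],ct,[(float(v@x),float(v@y)) for v in onplane(c,[ct],zt)[:,:2]-C])
p=np.array([spot(c,q,6) for q in((278,172),(365,172))]);W=onplane(c,p,.015)[:,:2]-C;print("screws",p,W@x,W@y)
```

```text
L x -0.0271 y 0.0308 ang -1.187170470337473
R x 0.0324 y 0.0309 ang 0.025366751413880072
F x 0.0029 y 0.0471 ang 0.017612211805059744
hole [  6   5  22  20 318] [324.53459119 235.55345912] [(0.0026307635277285114, 0.034045547561538894)]
screws [[278.30427514 172.32266539]
 [365.11888782 172.25647172]] [-0.036942    0.03702776] [0.05207898 0.05217057]
```

```bash
python3 -m pendant '[[1,-0.004,-0.0067,0.1,0,0,0],[1,-0.004,-0.0067,0.2,0,0,0],[1,-0.004,-0.0067,0.29,0,0,0],[1,-0.004,-0.0067,0.32,0,0,0],[1,-0.004,-0.0067,0.32,0,0,0],[1,-0.004,-0.0067,0.32,0,0,0],[1,-0.004,-0.0067,0.32,0,0,0]]';cat > m.py <<'E'
from h import *
import sys
def meas(c,zt,z0=.015):
    m=mask(c,"green",(250,185,400,300)); ys,xs=np.nonzero(m); fr=ys.min()
    rows=range(fr+12,fr+50); L=np.array([(xs[ys==v].min()-.5,v) for v in rows]);Rr=np.array([(xs[ys==v].max()+.5,v) for v in rows])
    F=np.array([(u,ys[xs==u].min()-.5) for u in range(285,366)])
    l,rr=[onplane(c,P,zt)[:,:2] for P in(L,Rr)];f=onplane(c,F,zt)[:,:2]
    g=c["pixels"][fr+10:fr+45,305:345].astype(int);k=cv2.connectedComponentsWithStats((g[:,:,1]-g[:,:,0]<25).astype(np.uint8));i=1+np.argmax(k[2][1:,4])
    h=onplane(c,[k[3][i]+[305,fr+10]],zt)[0,:2]; print("hole px",k[3][i]+[305,fr+10],k[2][i][2:])
    return l,rr,f,h
E
python3 - <<'E'
from m import *
c=shot('wrist','w10');s=r.read_state();print(s["ee_pos"],s["ft_force"])
zt=s["ee_pos"][2]-.019
q=pix(c,[[*( np.array([.4759,-.2326])+.052*np.array([np.cos(1.3095),np.sin(1.3095)])+sx*.037*np.array([np.sin(1.3095),-np.cos(1.3095)])),.015] for sx in(-1,1)]);print("screw expect",q)
l,rr,f,h=meas(c,zt)
y=np.array([np.cos(1.3095),np.sin(1.3095)]);x=np.array([y[1],-y[0]]);C=np.array([.4759,-.2326])
print("x",(np.median((l-C)@x)+np.median((rr-C)@x))/2,"w",np.median((rr-l)@x),"front y-45",np.median((f-C)@y)-.045,"hole",(h-C)@x,(h-C)@y-.032)
p=np.array([spot(c,qq,6) for qq in q]);W=onplane(c,p,.015)[:,:2]-C;print("screws",p,W@x,W@y)
cv2.imwrite("pics/z10.png",cv2.resize(c["pixels"][120:320,200:440,::-1],None,fx=3,fy=3))
E
```

```text
time: 14.78
ee_pos: [0.4764, -0.235, 0.066]
eef_rot: [0.793, 0.609, 0.001, 0.001]
ft_force: [-0.9, -1.2, -2.0]
width: 0.0325
grip_force: 19.9
[ 0.47621194 -0.23496195  0.06577388] [-0.47163989 -0.61048089 -1.96141152]
screw expect [[258.86900011 187.38925591]
 [385.5757073  187.29131453]]
hole px [324.49404762 235.82142857] [ 22  21 336]
x 0.0011977155380267362 w 0.05900370056302043 front y-45 0.0002689112969565255 hole 0.0012824481485406332 1.8042171830788545e-05
screws [[258.53564547 187.12909441]
 [385.3594616  186.92874109]] [-0.03718523  0.03686221] [0.05215178 0.05221163]
```

View pics/z10.png

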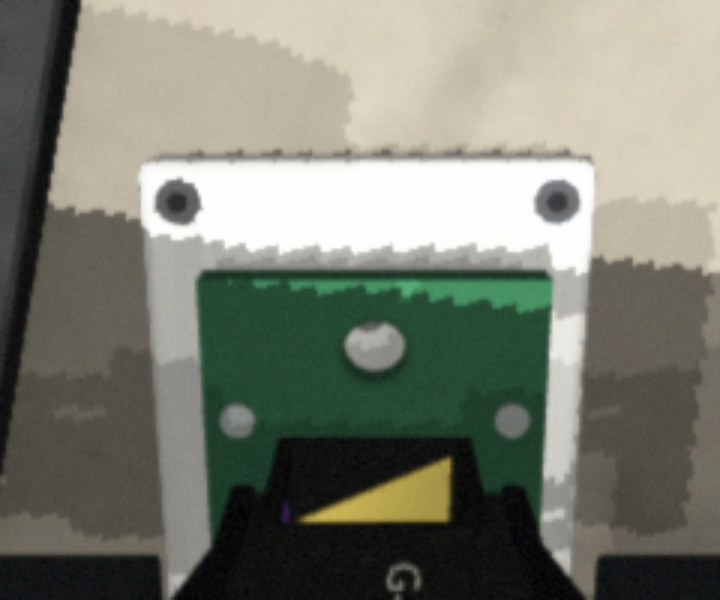

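The zoom shows the green plate just above the pins, squared with the station; it is about 1.4 mm too far right, fine lengthwise.

```bash
python3 -m pendant '[[1,0,-0.0047,0.01,0,0,0],[1,0,-0.0047,0.02,0,0,0],[1,0,-0.0047,0.03,0,0,0],[1,0,-0.0047,0.04,0,0,0],[1,0,-0.0047,0.045,0,0,0],[1,0,-0.0047,0.045,0,0,0]]'; python3 -m pendant '[[1,0,0,0.008,0,0,0],[1,0,0,0.015,0,0,0],[1,0,0,0.02,0,0,0],[1,0,0,0.02,0,0,0]]'
```

```text
time: 15.58
ee_pos: [0.4743, -0.2344, 0.0513]
eef_rot: [0.793, 0.609, -0.0, -0.0]
ft_force: [-0.8, -0.7, -1.8]
width: 0.0329
grip_force: 19.9
time: 16.08
ee_pos: [0.4743, -0.2344, 0.0453]
eef_rot: [0.793, 0.609, -0.0, -0.0]
ft_force: [-0.8, -0.4, -1.8]
width: 0.033
grip_force: 19.9
```

```bash
python3 -m pendant '[[1,0,0,0.006,0,0,0],[1,0,0,0.01,0,0,0],[1,0,0,0.012,0,0,0],[1,0,0,0.012,0,0,0]]'
```

```text
time: 16.58
ee_pos: [0.4743, -0.2344, 0.042]
eef_rot: [0.793, 0.609, 0.0, -0.0]
ft_force: [-2.3, 1.0, 1.7]
width: 0.0328
grip_force: 19.9
```

```bash
python3 -m pendant '[[1,0,0,0.002,0,0,0],[0.4,0,0,0.002,0,0,0],[-1,0,0,0,0,0,0],[-1,0,0,0,0,0,0],[-1,0,0,0,0,0,0],[-1,0,0,-0.08,0,0,0],[-1,0,0,-0.25,0,0,0],[-1,0,0,-0.42,0,0,0]]';python3 - <<'E'
from m import *
c=shot('wrist','w11');s=r.read_state();print(s["ee_pos"],s["eef_rot"],s["width"])
C=np.array([.4759,-.2326])
for z in(.023,.030):print(z,rect(c,mask(c,"green",(240,150,410,330)),z)[:3])
# mirror target deltas
p=s["ee_pos"][:2];q=s["eef_rot"];x=np.array([1-2*q[1]**2,2*q[0]*q[1]]);y=np.array([x[1],-x[0]])
u=np.array([np.cos(np.radians(65)),np.sin(np.radians(65))]); t=np.array([.6640,-.2112])-.0025*u+.0012*np.array([u[1],-u[0]])
d=t-p;print("tool angle",np.degrees(np.arctan2(x[1],x[0])),"tgt",t,"x",d@x/.3,"y",d@y/.3)
E
```

```text
time: 17.58
ee_pos: [0.4741, -0.2343, 0.1691]
eef_rot: [0.793, 0.609, -0.0, -0.0]
ft_force: [1.5, 0.3, -0.2]
width: 0.0832
grip_force: 0.0
[ 0.47697064 -0.23562765  0.17632307] [0.7934642  0.60860066 0.00240305 0.00374367] 0.08483235614159212
0.023 (array([ 0.47516382, -0.23329904]), [np.float64(59.4), np.float64(89.5)], np.float32(74.96769))
0.03 (array([ 0.47567352, -0.23138037]), [np.float64(58.0), np.float64(87.3)], np.float32(74.96776))
tool angle 74.97655543957437 tgt [ 0.66403102 -0.21397291] x 0.23134092598694184 y 0.5835028129204909
```

```bash
python3 -m pendant '[[-1,0.23,0.593,0.167,0,0,0.083],[-1,0.23,0.593,0.167,0,0,0.083],[-1,0.23,0.593,0.167,0,0,0.083],[-1,0.23,0.593,0.167,0,0,0.083],[-1,0.23,0.593,0.167,0,0,0.083],[-1,0.23,0.593,0.167,0,0,0.083],[-1,0.23,0.593,0.167,0,0,0.083]]';python3 - <<'E'
from m import *
c=shot('wrist','w12');s=r.read_state();print(s["ee_pos"],s["eef_rot"],s["width"]); print(rect(c,mask(c,"blue",(220,60,450,320)),.012)[:3])
E
```

```text
time: 18.5
ee_pos: [0.6635, -0.2147, 0.1191]
eef_rot: [0.844, 0.537, 0.0, 0.001]
ft_force: [1.0, -0.3, 0.9]
width: 0.0871
grip_force: 0.0
[ 0.66358932 -0.21447558  0.11897451] [8.43473457e-01 5.37170379e-01 4.59207926e-04 5.48734940e-04] 0.08690068298230345
(array([ 0.66962292, -0.20004623]), [np.float64(59.1), np.float64(65.0)], np.float32(64.75475))
```

View pics/w12.png

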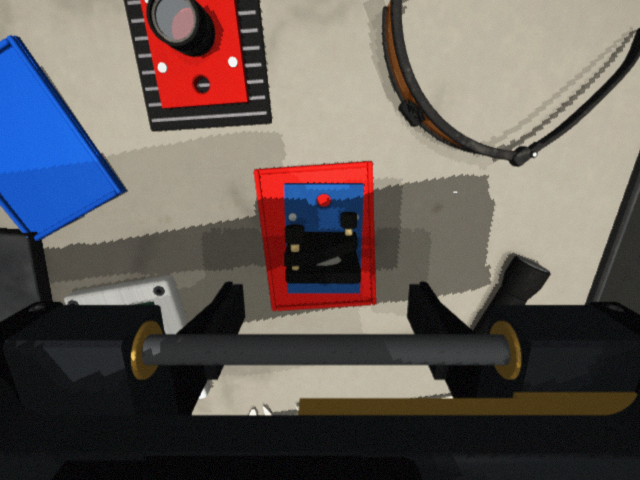

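The mount (columns 287–360, rows 210–285) sits squarely between the fingers, knobs toward the top.

```bash
python3 -m pendant '[[-1,0,0,0.13,0,0,0],[-1,0,0,0.263,0,0,0],[-1,0,0,0.263,0,0,0],[1,0,0,0.263,0,0,0],[1,0,0,0.263,0,0,0],[1,0,0,0.263,0,0,0],[1,0,0,0.263,0,0,0],[1,0,0,0.263,0,0,0]]' 20;python3 -m pendant '[[1,0,0,0,0,0,0],[1,0,0,0,0,0,0]]'
```

```text
time: 19.55
ee_pos: [0.664, -0.2137, 0.0392]
eef_rot: [0.843, 0.538, -0.0, -0.0]
ft_force: [-2.8, 1.4, 3.8]
width: 0.0493
grip_force: 20.0
time: 19.8
ee_pos: [0.664, -0.2136, 0.0392]
eef_rot: [0.843, 0.538, -0.0, -0.0]
ft_force: [-3.9, 1.9, 4.8]
width: 0.0499
grip_force: 20.0
```

```bash
python3 -m pendant '[[1,0,0,-0.1,0,0,0],[1,0,0,-0.25,0,0,0],[1,0.03,-0.1,-0.4,0,0,-0.03],[1,0.08,-0.25,-0.4,0,0,-0.1],[1,0.13,-0.4,-0.4,0,0,-0.16],[1,0.18,-0.56,-0.4,0,0,-0.229],[1,0.238,-0.732,-0.4,0,0,-0.229],[1,0.238,-0.732,-0.4,0,0,-0.229]]';python3 -m pendant '[[1,0,0,0,0,0,0],[1,0,0,0.15,0,0,0],[1,0,0,0.28,0,0,0],[1,0,0,0.33,0,0,0],[1,0,0,0.33,0,0,0]]'; python3 -c "
from h import *
s=r.read_state();print(s['ee_pos'],s['eef_rot']);c=shot('wrist','w13')
print(rect(c,mask(c,'blue',(180,60,480,330)),.008)[:3])"
```

```text
time: 20.8
ee_pos: [0.4926, -0.0536, 0.1583]
eef_rot: [0.69, 0.724, -0.0, -0.001]
ft_force: [0.5, -1.4, -3.6]
width: 0.0497
grip_force: 20.0
time: 21.42
ee_pos: [0.4951, -0.0569, 0.0594]
eef_rot: [0.692, 0.722, -0.0, -0.0]
ft_force: [1.5, 0.1, -3.3]
width: 0.0498
grip_force: 20.0
[ 0.49514268 -0.05687506  0.05943372] [ 6.91676348e-01  7.22207293e-01 -4.59667814e-04 -4.95401999e-04]
(array([ 0.49175308, -0.03377328]), [np.float64(82.5), np.float64(89.2)], np.float32(2.4896))
```

```bash
python3 -m pendant '[[1,0,0,0.015,0,0,0],[1,0,0,0.03,0,0,0],[1,0,0,0.045,0,0,0],[1,0,0,0.055,0,0,0],[1,0,0,0.06,0,0,0],[1,0,0,0.06,0,0,0]]';python3 -m pendant '[[1,0,0,0.004,0,0,0],[1,0,0,0.007,0,0,0],[1,0,0,0.007,0,0,0]]'
```

```text
time: 22.22
ee_pos: [0.4951, -0.0564, 0.0418]
eef_rot: [0.691, 0.723, -0.0, -0.0]
ft_force: [0.4, 0.5, -2.7]
width: 0.0494
grip_force: 20.0
time: 22.6
ee_pos: [0.4951, -0.0564, 0.0397]
eef_rot: [0.691, 0.722, 0.0, -0.0]
ft_force: [-0.4, -0.1, -2.7]
width: 0.0497
grip_force: 20.0
```

```bash
python3 -m pendant '[[1,0,0,0.002,0,0,0],[1,0,0,0.005,0,0,0],[1,0,0,0.005,0,0,0]]'
```

```text
time: 22.98
ee_pos: [0.4952, -0.0564, 0.0391]
eef_rot: [0.691, 0.722, 0.0, 0.0]
ft_force: [-5.2, 0.4, 8.1]
width: 0.0498
grip_force: 20.0
```

```bash
python3 -m pendant '[[0.4,0,0,-0.005,0,0,0],[-1,0,0,-0.005,0,0,0],[-1,0,0,-0.005,0,0,0],[-1,0,0,-0.005,0,0,0],[-1,0,0,-0.08,0,0,0],[-1,0,0,-0.25,0,0,0],[-1,0,0,-0.35,0,0,0],[-1,0,0,-0.35,0,0,0]]';python3 -m pendant '[[-1,0.021,0.505,0,0,0,0.196],[-1,0.021,0.505,0,0,0,0.196],[-1,0.021,0.505,0,0,0,0.196],[-1,0.021,0.505,0,0,0,0.196],[-1,0.021,0.505,0,0,0,0.196],[-1,0.021,0.505,0,0,0,0.196]]';python3 -c "
from h import *
s=r.read_state();print(s['ee_pos'],s['eef_rot']);c=shot('wrist','w14')
for z in(.012,): print(rect(c,mask(c,'red',(220,150,450,330)),z)[:3])
cv2.imwrite('pics/v14.png',c['pixels'][:,:,::-1])"
```

```text
time: 23.98
ee_pos: [0.4967, -0.0565, 0.1457]
eef_rot: [0.691, 0.722, 0.002, 0.002]
ft_force: [-0.3, -0.0, -0.5]
width: 0.0867
grip_force: 0.0
time: 24.72
ee_pos: [0.6454, -0.0438, 0.1432]
eef_rot: [0.824, 0.566, -0.0, -0.0]
ft_force: [-0.4, -0.3, 0.0]
width: 0.0871
grip_force: 0.0
[ 0.64535861 -0.04375609  0.14320633] [ 8.24148108e-01  5.66374308e-01 -1.87512546e-04 -5.93593472e-05]
(array([ 0.6476532 , -0.04322616]), [np.float64(60.9), np.float64(90.1)], np.float32(68.9733))
```

View pics/v14.png

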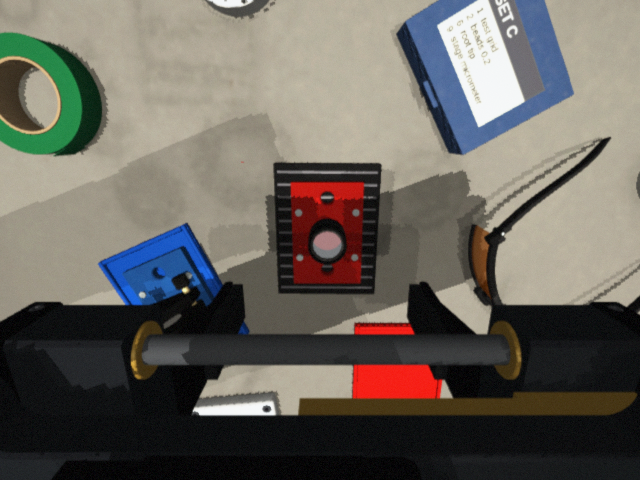

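Red module centred on the mat under the gripper (tube 327,240); the mirror sits in the blue tray at lower left.

```bash
python3 -m pendant '[[-1,0,0,0.18,0,0,0],[-1,0,0,0.35,0,0,0],[-1,0,0,0.38,0,0,0],[1,0,0,0.38,0,0,0],[1,0,0,0.38,0,0,0],[1,0,0,0.38,0,0,0],[1,0,0,0.38,0,0,0],[1,0,0,0.38,0,0,0]]' 20;python3 -m pendant '[[1,0,0,0,0,0,0],[1,0,0,0,0,0,0],[1,0,0,0,0,0,0],[1,0,0,-0.1,0,0,0],[1,0,0,-0.25,0,0,0],[1,0,0,-0.4,0,0,0],[1,0,0,-0.4,0,0,0]]'
```

```text
time: 25.78
ee_pos: [0.6463, -0.0435, 0.0296]
eef_rot: [0.824, 0.566, 0.0, 0.0]
ft_force: [0.2, -0.3, -0.0]
width: 0.0451
grip_force: 0.0
time: 26.65
ee_pos: [0.6482, -0.0435, 0.1533]
eef_rot: [0.824, 0.566, 0.003, 0.002]
ft_force: [1.1, 0.3, -3.4]
width: 0.03
grip_force: 20.0
```

```bash
python3 -m pendant '[[1,-0.13,0.06,0,0,0,0],[1,-0.26,0.12,0,0,0,0],[1,-0.39,0.18,0,0,0,0],[1,-0.508,0.24,0,0,0,0],[1,-0.508,0.24,0,0,0,0],[1,-0.508,0.24,0.15,0,0,0],[1,-0.508,0.24,0.28,0,0,0],[1,-0.508,0.24,0.33,0,0,0]]';python3 -m pendant '[[1,0,0,0.01,0,0,0],[1,0,0,0.025,0,0,0],[1,0,0,0.04,0,0,0],[1,0,0,0.055,0,0,0],[1,0,0,0.06,0,0,0],[1,0,0,0.06,0,0,0]]'
```

```text
time: 27.65
ee_pos: [0.6567, -0.21, 0.0464]
eef_rot: [0.824, 0.567, -0.002, -0.002]
ft_force: [-0.6, 0.4, -2.2]
width: 0.0296
grip_force: 20.0
time: 28.4
ee_pos: [0.6588, -0.2115, 0.0323]
eef_rot: [0.824, 0.566, 0.0, 0.0]
ft_force: [0.3, 0.1, -2.2]
width: 0.0295
grip_force: 20.0
```

```bash
python3 -m pendant '[[1,0,0,0.004,0,0,0],[1,0,0,0.007,0,0,0],[1,0,0,0.009,0,0,0],[1,0,0,0.009,0,0,0]]';python3 -m pendant '[[1,0,0,0.002,0,0,0],[1,0,0,0.004,0,0,0],[1,0,0,0.004,0,0,0]]'
```

```text
time: 28.9
ee_pos: [0.6588, -0.2115, 0.0295]
eef_rot: [0.824, 0.566, 0.0, -0.0]
ft_force: [-0.3, 0.2, -1.5]
width: 0.0297
grip_force: 20.0
time: 29.28
ee_pos: [0.6589, -0.2116, 0.0293]
eef_rot: [0.824, 0.566, 0.0, 0.0]
ft_force: [-3.0, 0.7, 6.0]
width: 0.0298
grip_force: 20.0
```

```bash
python3 -m pendant '[[0.4,0,0,-0.004,0,0,0],[-1,0,0,-0.004,0,0,0],[-1,0,0,-0.004,0,0,0],[-1,0,0,-0.004,0,0,0],[-1,0,0,-0.004,0,0,0],[-1,0,0,-0.08,0,0,0],[-1,0,0,-0.25,0,0,0],[-1,0,0,-0.4,0,0,0]]';python3 -m pendant '[[-1,0.046,-0.371,-0.53,0,0,0],[-1,0.046,-0.371,-0.53,0,0,0],[-1,0.046,-0.371,-0.53,0,0,0],[-1,0.046,-0.371,-0.53,0,0,0],[-1,0.046,-0.371,-0.53,0,0,0],[-1,0.046,-0.371,-0.53,0,0,0]]'; python3 -c "
from h import *
c=shot('wrist','w15')"
```

```text
time: 30.28
ee_pos: [0.6588, -0.2115, 0.15]
eef_rot: [0.824, 0.566, 0.0, 0.0]
ft_force: [-0.0, -0.4, -0.5]
width: 0.0853
grip_force: 0.0
time: 31.02
ee_pos: [0.5597, -0.159, 0.3055]
eef_rot: [0.824, 0.566, -0.001, -0.001]
ft_force: [0.2, -0.6, -0.8]
width: 0.0871
grip_force: 0.0
```

View pics/w15.png

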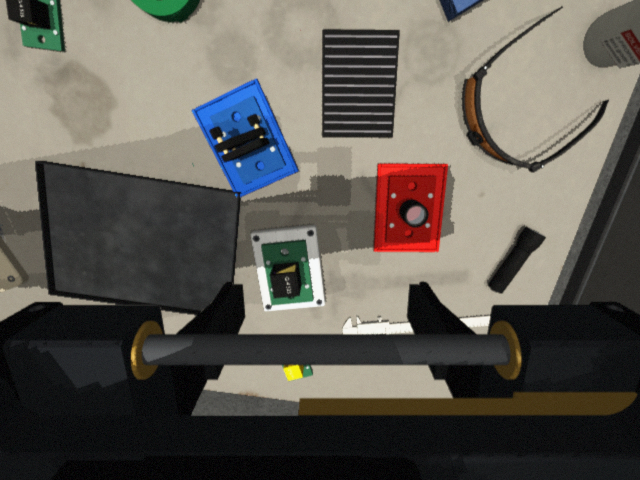

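Green is on the station (287,270), blue in the blue tray (245,140) and red in the red tray (410,208), all flat and inside. One numeric check of the fit, then hand in.

```bash
python3 -c "
from h import *
c=load('w15')
print(rect(c,mask(c,'green',(245,225,330,315)),.023)[:3])
a,b,_,_=rect(c,mask(c,'green',(245,225,330,315)),.028);print(b)
p=np.array([spot(c,q,6) for q in((256,237),(314,237),(267,308),(319,302))]);print(onplane(c,p,.015).mean(0))
s=r.read_state();print(s['time'],abs(s['joint_vel']).max())
print(r.close_job())"
```

```text
(array([ 0.47612485, -0.23257831]), [np.float64(58.9), np.float64(90.0)], np.float32(75.22549))
[np.float64(58.2), np.float64(88.9)]
[ 0.47768556 -0.23306243  0.015     ]
31.075 0.0029604346209435787
the job is handed in; nothing more can be done
None
```

The job is handed in at 31 s of the 104 s allowed: the green module sits home on the station pins (measured centre within about 2 mm of the station's), and the red and blue modules look flat in their own trays in the last picture; the hand-in returned no verdict.

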